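Put the spice jar away in the pop-lid caddy

ROBOT

A 6-joint arm with a two-finger parallel gripper is mounted at the origin on the work surface. World frame = base frame: x ahead of the robot, y to its left, z up, the work surface at z = 0. Lengths are in m, angles in rad, forces in N, time in s.
With the tool pointing down it reaches from about 0.375 to 0.925 m from the base axis. Payload 5.7 kg.
Tool frame: the origin (TCP) lies at the very end of the fingers, on their centre line; the grasp point (between the pads) lies 19 mm behind it (grasp_offset is the distance from the TCP to the grasp point, in m); z points along the fingers, y is the direction in which the jaws open and shut (so a half turn about z gives the same grasp; the last joint's range is limited). The gripper opens to 88 mm and grips with 3 to 60 N. Pads are 20 mm wide; open, the fingers measure 115 mm over their backs; the gripper's body (75 mm by 178 mm) begins 61 mm behind the grasp point.
Start: joints at [1.099, 0.359, 1.51, -0, 1.272, -0.115], TCP at [0.21, 0.562, 0.223] pointing down, gripper open.
Joint ranges: [-2.97, 2.97], [-1.01, 2.36], [0.21, 2.38], [-0.96, 4.11], [0.2, 2.71], [-2.98, 2.98]. Speed limits (rad/s): [2.39, 2.39, 3.14, 3.14, 3.14, 3.14].

INTERFACE

Orientations are given as a 3x3 rotation matrix whose columns are the frame's x, y, z axes.
In Python, from rig import * gives the robot as it stands. The module is installed in compiled form; this text tells all that it offers.
- The arm moves only by the tool move_arm, never from a script. Its argument "series" is a list of rows, each an object of numbers: "x", "y", "z": the shift along the tool's x, y, z in units of 50 mm (1.0 is 50 mm); "ax", "ay", "az": the turn, a rotation vector about the tool's x, y, z in degrees; "claw": the gripper's target within -1 to 1 (fully open at 1, half-way at 0, shut at -1). In form: [{"x": .., "y": .., "z": .., "ax": .., "ay": .., "az": .., "claw": ..}, ...]. A call has 1 to 12 rows; each row shifts and turns the commanded pose from where the row before left it, along the tool's axes as they then stand; what a row does not reach is not made up. A row lasts 1/8 s, in which the tool goes at most 62.5 mm and 10.7 degrees, less where a joint would pass 70% of its speed; a pose out of reach is approached as far as the arm can. A call is refused whole if a number of a shift passes 1 or a number of a turn 10.7, either way. A call with a gripper value outside its range is refused whole. The fingers move at their own pace and stop on an object; the grip force is fixed at half the most. Time passes only in rows, so rows that do not move let the fingers close. It gives the time, the measured TCP pose, the force and the opening at its end, in the units of the state.
- state(): the state, without advancing time (a new reading comes with each control period).
- capture(name): name is "side" or "top"; returns the picture (400x640x3 uint8, red, green, blue); there is no depth.
- calibration(name): a dict with "fovy" (degrees; the focal length in pixels is half the picture's height over the tangent of half this angle, whatever the lens; pixels are square), "cx", "cy" (the principal point, pixels), "D" ([k1, k2, p1, p2, k3] as OpenCV has them; the pictures are not rectified), "world_from_camera" (4x4, takes a point from camera to world coordinates). Camera axes: x right, y down, z forward; pixel columns grow to the right and rows downward; lengths in m; the calibration is good to about 2 mm. A picture is of the moment at which its call begins. calibration takes no time and is no camera call.
- close_job(): hands the job in, once; it reports no verdict.
The state is a dict: "time_s": time; "joint_positions": joint angles; "dq": joint speeds; "joint_efforts": joint torques, N m; "tcp_pos": TCP position; "tool_rot": TCP orientation; "force": force on the tool from outside, world axes, zero at the start; "ft_torque": the same for the moment, N m; "grip_width": finger opening in m.
Only numpy, scipy, OpenCV 4.12 (cv2) and the standard library are available. Lean on these libraries where they do the work, as an engineer would, in place of code of your own. Each camera call takes 0.05 s, during which the arm holds its last target. There are 200 camera calls.

TASK

Press the orange thumb latch so that the spice caddy's lid springs open, and stand the amber spice jar with the black cap and blue label upright on the cork pad inside, setting it down rather than dropping it. Then swing the lid over and push it down until it snaps shut and stays shut, leaving the jar already inside, the yellow shaker and the pepper mill where they stand.

Things in the scene. Friction and masses are not known exactly. Their poses are not given: they have to be found in the camera images.
- caddy: The spice caddy: a fixed lavender plastic box, 130 mm (its x) by 180 mm (its y) by 100 mm high, walls and floor 4 mm, under a flat white lid. Origin at the centre of its underside, on the table; its x points from the latch side to the hinge side, its y along the hinge, z up. A low 40 mm high wall at its y = 0 parts the inside into two halves; one holds a jar already, the other is empty with a cork pad on its floor.
- lid (a joint): Opening angle of the lid: 0 shut, 1.78 fully open (its own stop, just past upright). Latched it rests at 0.01. Freed, its spring opens it in under a second and holds it open. To shut it, push it over from its outer (far) side (2 to 3 N), then press down on its top at lid_push: from about 0.15 to 0.08 the latch resists with up to about 12 N, then it snaps through onto the rim.
- lid_hinge (a point): Middle of the lid's hinge axis, which runs along the caddy's y: 69 mm to the caddy's +x from its centre, 104 mm above the table. The lid is a plate 135 mm long (from hinge to front edge), 188 mm wide and 8 mm thick, centred on the hinge height when shut (top face at 108 mm). Open, it stands to about 240 mm above the table.
- lid_push (a point): Where to press the lid shut: a point on its outer (upper) face, midway across its width, 95 mm from the hinge axis. Moves with the lid. The latch hook stands up to 22 mm above the shut lid just beyond the middle of its front edge and reaches to 137 mm from the hinge axis: keep the fingers (and what is beside them) clear of it, or the lid cannot snap past.
- latch (a joint): Angle of the orange thumb latch, a sprung rocker on the caddy's front (its -x side): 0 at rest, grows as its pad is pressed down, stop at 0.35. The lid is let go at about 0.15 (the pad some 6 mm down, about 3 N); the stop is some 14 mm down (about 4.5 N). It springs back when released, and gives way by itself when the lid is pushed shut.
- thumb_pad (a point): Where to press on the orange latch: the middle of the upper face of its flat ribbed pad, 36 mm wide, 77 mm above the table, 123 mm to the caddy's -x from its centre. The pad runs 16 mm beyond this point to its outer edge. The latch's upright hook stands 40 mm from this point towards the caddy, up to 52 mm above the pad, and leans up to 17 mm towards the presser when the pad is pressed. Press straight down.
- jar_center (a point): Centre of the spice jar to put away: amber glass, black cap, blue label, round, 44 mm in diameter and 85 mm high, about 0.14 kg, standing loose on the table; centre half-way up (42.5 mm above its underside). Take it high up, about 20 mm above this point, so that the gripper stays above the caddy's rim.
- pad_top (a point): Centre of the upper face of the cork pad, a fixed disc 58 mm in diameter and 4 mm thick on the floor of the caddy's empty half; this face lies 8 mm above the table and 92 mm below the rim. The half is 122 mm (caddy x) by 84 mm (caddy y), so open the fingers along the caddy's x there.
- kept_jar_center (a point): Centre of the jar that already stands in the other half of the caddy: same size as the spice jar, red cap, white label. Leave it standing.
- shaker_center (a point): Centre of a yellow shaker with a blue cap, 52 mm in diameter, 115 mm high, loose on the table. Leave it.
- mill_center (a point): Centre of a dark wooden pepper mill, 52 mm in diameter, 135 mm high, loose on the table. Leave it.

How it is judged:
On the way, in this order (a step that is already met when the one before it is completed fails the run):
1. the latch is pressed and the lid has sprung open (above 1.4 rad) (value of joint lid above 1.4 rad), for 0.2 s.
2. the jar stands upright on the cork pad, let go, with the lid still open (horizontal distance between jar_center and pad_top below 0.025 m and z of jar_center in the frame of pad_top below 0.047 m and angle between jar_center's own z axis and vertical below 0.1 rad and contact force between the fingers and jar below 0.1 N and value of joint lid above 1 rad), for 0.2 s.
At the end, for the whole second after the job is handed in: The lid is shut and held by its latch (lid angle below 0.04 rad, latch back below 0.08 rad), the spice jar stands upright (within 0.1 rad) on the cork pad, its axis within 25 mm of the pad's centre, and the jar in the other half still stands upright (value of joint lid below 0.04 rad and value of joint latch below 0.08 rad and horizontal distance between jar_center and pad_top below 0.025 m and z of jar_center in the frame of pad_top below 0.047 m and angle between each of jar_center, kept_jar_center's own z axis and vertical below 0.1 rad); the robot touches nothing.
It fails at once if the jar is dropped: it moves faster than 0.6 m/s while the fingers do not hold it (linear speed of jar above 0.6 m/s and contact force between the fingers and jar below 0.05 N).
It fails at once if the jar already in the caddy, the shaker or the mill is pushed more than 30 mm from its place or tipped by more than 0.3 rad (distance of any of kept_jar_center, shaker_center, mill_center from where it was at the start of the episode above 0.03 m or angle between any of kept_jar_center, shaker_center, mill_center's own z axis and vertical above 0.3 rad).
It also fails if it takes over 70 s, if anything falls off the work surface, if the arm or the gripper's body presses on something with over 40 N, if the wrist force passes 120 N, or if a joint passes its speed limit or range.

## Working session

There is one attempt and no reset: what is moved stays moved. The work goes in short steps, Python scripts to look and compute and a tool call to move; the robot and the scene stay as the last step left them, time stands still between calls to the robot, and variables do not carry over. Pictures are saved under pics/ and viewed, about 8 in all and at most 12, crops included, and the job is handed in when it is done.

Besides the shell and the picture viewer there is one more tool, called after ">>>" as name([rows], argument=value, ...), one row to a line, values as JSON. move_arm: Moves the arm, as the interface text tells. Its arguments: {"type":"object","properties":{"series":{"type":"array","items":{"type":"object","properties":{"x":{"type":"number"},"y":{"type":"number"},"z":{"type":"number"},"ax":{"type":"number"},"ay":{"type":"number"},"az":{"type":"number"},"claw":{"type":"number"}}}}},"required":["series"]}

```bash
mkdir -p pics; python3 - <<'E'
from rig import *
import cv2
for n in("side","top"):
    i=capture(n); cv2.imwrite(f"pics/{n}0.png",cv2.cvtColor(i,cv2.COLOR_RGB2BGR)); print(calibration(n))
print(state())
E
```

```text
{'fovy': 57.13876767120053, 'cx': 318.92544086528517, 'cy': 203.0440608543543, 'D': array([-0.06878554,  0.        ,  0.        ,  0.        ,  0.        ]), 'world_from_camera': array([[ 0.91004729, -0.27632654,  0.3089621 ,  0.31879981],
       [-0.41417838, -0.63575893,  0.6513577 , -0.54658335],
       [ 0.016438  , -0.72073173, -0.69301917,  0.57039959],
       [ 0.        ,  0.        ,  0.        ,  1.        ]])}
{'fovy': 50.40773820048017, 'cx': 317.14068914777044, 'cy': 196.77588372032216, 'D': array([-0.10543425,  0.        ,  0.        ,  0.        ,  0.        ]), 'world_from_camera': array([[ 0.00565692, -0.99311247,  0.11702826,  0.45738699],
       [-0.99992835, -0.00685233, -0.00981488, -0.07481262],
       [ 0.0105492 , -0.11696435, -0.99308009,  0.89598312],
       [ 0.        ,  0.        ,  0.        ,  1.        ]])}
{'time_s': 0.1, 'joint_positions': array([ 1.09891411e+00,  3.59429778e-01,  1.51134016e+00, -3.87737053e-07,
        1.27253446e+00, -1.15083013e-01]), 'dq': array([ 0.00100052, -0.00174432, -0.00161338, -0.00021464,  0.0025089 ,
        0.0010948 ]), 'joint_efforts': array([-3.77122042e-04, -5.16356564e+01, -2.71405631e+01,  6.76649669e-02,
        2.76060967e-02, -7.28439704e-05]), 'tcp_pos': array([0.20926736, 0.56163159, 0.22188951]), 'tool_rot': array([[-9.37019549e-01,  3.49276050e-01, -7.77765763e-04],
       [ 3.49276861e-01,  9.37018329e-01, -1.52484202e-03],
       [ 1.96189977e-04, -1.70046237e-03, -9.99998535e-01]]), 'force': array([ 0.29721522, -0.33072031,  0.47949394]), 'ft_torque': array([-0.04163148, -0.01916623,  0.02963906]), 'grip_width': 0.0875302020869341}
```

View pics/side0.png

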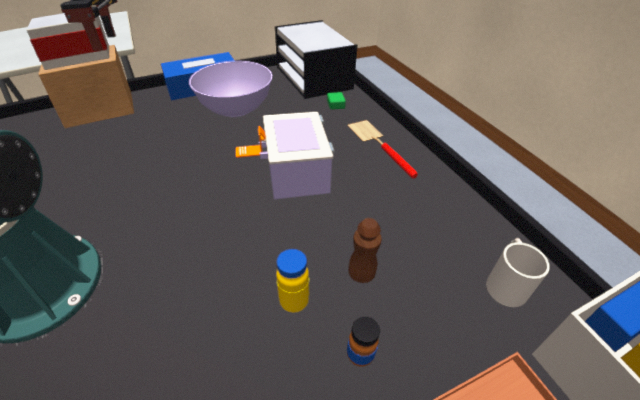

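View pics/top0.png

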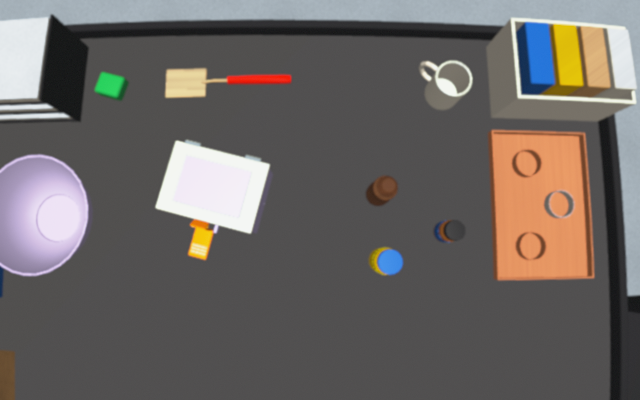

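The side view shows the caddy at about (298,155), its orange latch at (248,152), the jar at (364,340), the shaker at (293,280) and the mill at (366,250). In the top view the lid is at about (214,187), with its hinge on the upper edge. The latch pad is at (201,245), the jar cap at (453,231), the shaker at (387,261) and the mill at (384,188).

```bash
cat > h.py <<'E'
from rig import *
import cv2, numpy as np
def ray(n,uv):
    c=calibration(n); f=200/np.tan(np.radians(c["fovy"]/2))
    K=np.array([[f,0,c["cx"]],[0,f,c["cy"]],[0,0,1.]])
    p=cv2.undistortPoints(np.float64(uv).reshape(-1,1,2),K,c["D"]).reshape(-1,2)
    T=c["world_from_camera"]
    return T[:3,3],np.c_[p,np.ones(len(p))]@T[:3,:3].T
def onplane(n,uv,z):
    o,d=ray(n,uv); return o+d*((z-o[2])/d[:,2])[:,None]
def two(uv1,uv2):
    o1,d1=ray("side",[uv1]);o2,d2=ray("top",[uv2]); d1,d2=d1[0],d2[0]
    s=np.linalg.lstsq(np.c_[d1,-d2],o2-o1,rcond=None)[0]
    a,b=o1+s[0]*d1,o2+s[1]*d2; return (a+b)/2,np.linalg.norm(a-b)
def blob(img,lo,hi,roi):
    x0,y0,x1,y1=roi; m=np.zeros(img.shape[:2],np.uint8)
    m[y0:y1,x0:x1]=cv2.inRange(cv2.cvtColor(img,cv2.COLOR_RGB2HSV),lo,hi)[y0:y1,x0:x1]
    cs=cv2.findContours(m,cv2.RETR_EXTERNAL,cv2.CHAIN_APPROX_NONE)[0]
    return max(cs,key=cv2.contourArea)
E
python3 - <<'E'
from h import *
np.set_printoptions(precision=4,suppress=True)
t=cv2.cvtColor(cv2.imread("pics/top0.png"),cv2.COLOR_BGR2RGB)
s=cv2.cvtColor(cv2.imread("pics/side0.png"),cv2.COLOR_BGR2RGB)
c=blob(t,(0,0,170),(180,60,255),(140,130,290,245))
r=cv2.minAreaRect(c); b=onplane("top",cv2.boxPoints(r),.108); print("lid",r,b,b.mean(0),np.linalg.norm(np.diff(b,axis=0),axis=1))
c=blob(t,(8,150,150),(28,255,255),(180,225,225,270)); r=cv2.minAreaRect(c);print("latch",r,onplane("top",[r[0]],.077),onplane("top",cv2.boxPoints(r),.077))
def circ(n,i,lo,hi,roi,z):
    c=blob(i,lo,hi,roi); e=cv2.minEnclosingCircle(c); print(e,cv2.boundingRect(c),onplane(n,[e[0]],z)[0])
circ("top",t,(100,150,100),(125,255,255),(370,240,410,280),.115)
circ("side",s,(100,150,100),(125,255,255),(270,240,315,275),.108)
big=cv2.resize(t[165:285,360:480],None,fx=5,fy=5,interpolation=2)
cv2.imwrite("pics/c1.png",cv2.cvtColor(big,cv2.COLOR_RGB2BGR))
E
```

```text
lid ((211.3994598388672, 188.48951721191406), (99.4241943359375, 82.50447082519531), 15.422160148620605) [[0.5135 0.2269 0.108 ]
 [0.6669 0.1922 0.108 ]
 [0.6158 0.0062 0.108 ]
 [0.4662 0.0441 0.108 ]] [0.5656 0.1173 0.108 ] [0.1572 0.1929 0.1544]
latch ((200.18234252929688, 241.62939453125), (22.855560302734375, 34.36003112792969), 4.398705005645752) [[0.4652 0.1422 0.077 ]] [[0.4337 0.1661 0.077 ]
 [0.4998 0.1632 0.077 ]
 [0.4968 0.1184 0.077 ]
 [0.431  0.1216 0.077 ]]
((390.2604064941406, 261.6510314941406), 12.371184349060059) (378, 250, 25, 25) [ 0.4307 -0.2171  0.115 ]
((291.367919921875, 261.95281982421875), 14.927148818969727) (277, 249, 30, 26) [ 0.4307 -0.2153  0.108 ]
```

View pics/c1.png

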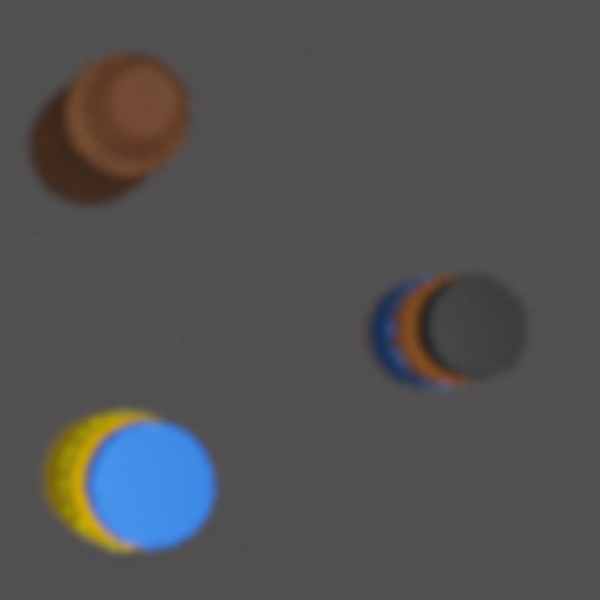

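The crop shows the jar's cap centred at (475,327), which is top-view pixel (455,230.4), with the mill and shaker well apart from it. The lid's rectangle picked up the hinge tabs, so I'll look closer at the caddy.

```bash
python3 - <<'E'
from h import *
np.set_printoptions(precision=4,suppress=True)
a=cv2.imread("pics/top0.png")[130:270,145:285]; b=cv2.imread("pics/side0.png")[100:210,225:345]
f=lambda i,k:cv2.resize(i,None,fx=k,fy=k,interpolation=2)
A=f(a,4);B=f(b,2); o=np.zeros((560,800,3),np.uint8); o[:,:560]=A; o[:220,560:800]=B
cv2.imwrite("pics/c2.png",o)
print("jar",onplane("top",[(454.8,230.2)],.085), "mill",onplane("top",[(387.6,185.6)],.13))
E
```

```text
jar [[ 0.4897 -0.3494  0.085 ]] mill [[ 0.5691 -0.2112  0.13  ]]
```

View pics/c2.png

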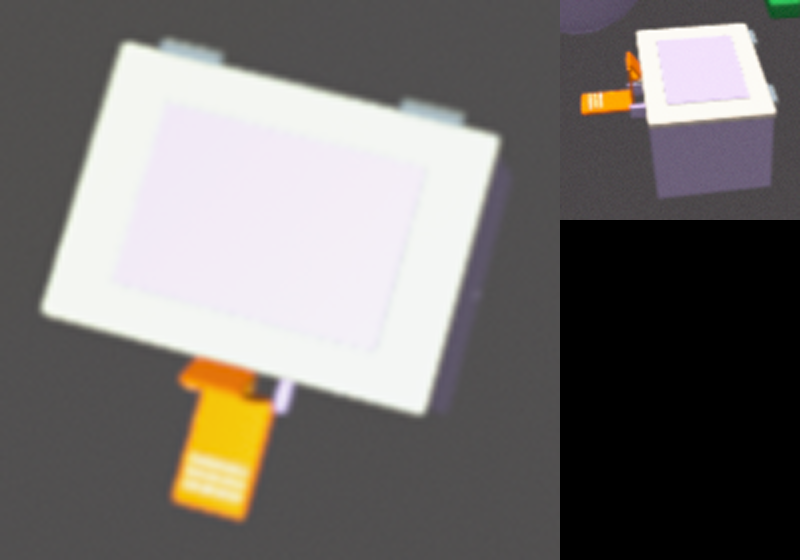

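The crop shows the lid's corners at (124,42), (500,137), (424,415) and (42,313), and the middle of the pad's ribs at (217,478), at 4x zoom.

```bash
python3 - <<'E'
from h import *
np.set_printoptions(precision=4,suppress=True)
p=lambda q:np.array(q)/4-.375+[145,130]
L=onplane("top",p([(124,42),(500,137),(424,415),(42,313)]),.108)
print(L,"sides",np.linalg.norm(L-np.roll(L,-1,0),axis=1))
y=(L[0]-L[1]+L[3]-L[2])[:2]; th1=np.arctan2(-y[0],y[1]); x=(L[0]-L[3]+L[1]-L[2])[:2]; th2=np.arctan2(x[1],x[0])
th=(2*th1+th2)/3; print("yaw",th1,th2,th)
X=np.array([np.cos(th),np.sin(th)]);Y=np.array([-X[1],X[0]])
lc=L.mean(0)[:2]; C=lc-X*.0015; print("caddy",C)
W=lambda a,b:C+a*X+b*Y
print("thumb pred",W(-.123,0),"meas",onplane("top",p([(217,478)]),.077), "edge pred",W(-.139,0),onplane("top",p([(208,511)]),.077))
print("halves",W(0,.0435),W(0,-.0435),"push",W(.069-.095,0),"reach",[np.hypot(*W(0,s)) for s in(.0435,-.0435)])
R=state()["tool_rot"]; print("tool y in deg",np.degrees(np.arctan2(R[1,1],R[0,1])),"x",np.degrees(np.arctan2(R[1,0],R[0,0])))
E
```

```text
[[0.6577 0.1894 0.108 ]
 [0.6121 0.0074 0.108 ]
 [0.4812 0.0402 0.108 ]
 [0.5271 0.2225 0.108 ]] sides [0.1876 0.135  0.188  0.1348]
yaw -0.24624422133558976 -0.2469569232947099 -0.24648178865529646
caddy [0.5681 0.1152]
thumb pred [0.4488 0.1452] meas [[0.4508 0.1443 0.077 ]] edge pred [0.4333 0.1491] [[0.4349 0.1482 0.077 ]]
halves [0.5787 0.1574] [0.5575 0.073 ] push [0.5429 0.1216] reach [np.float64(0.599705549088288), np.float64(0.5622172573212317)]
tool y in deg 69.5569276371174 x 159.55690852243387
```

```bash
cat >> h.py <<'E'
th=-0.2465; C=np.array([.5681,.1152]); X=np.array([np.cos(th),np.sin(th)]);Y=np.array([-X[1],X[0]])
W=lambda a,b:C+a*X+b*Y
def inc(p):  # caddy coords
    d=np.asarray(p)[:2]-C; return np.array([d@X,d@Y])
def delta(t,R=None):  # tool-frame units to target TCP xyz
    s=state(); R=s["tool_rot"] if R is None else R
    return R.T@(np.asarray(t)-s["tcp_pos"])/.05
E
python3 - <<'E'
from h import *
np.set_printoptions(precision=4,suppress=True)
print("block base side",onplane("side",[(62,122),(130,105)],0),"bowl base",onplane("side",[(233,113)],0),"bowl rim top",onplane("top",[(40,213),(88,213)],.08))
print("block top view",onplane("top",[(14,350)],.15), "top cam edge", onplane("top",[(0,200)],.15))
T=calibration("side")["world_from_camera"]; print(T[:3,:3].T@(state()["tcp_pos"]-T[:3,3]))
R=np.array([[-X[0],Y[0],0],[-X[1],Y[1],0],[0,0,-1.]])
p=W(-.124,0); print(delta([*p,.222],R), delta([*p,.1],R))
E
```

```text
block base side [[0.0113 0.6161 0.    ]
 [0.2112 0.6333 0.    ]] bowl base [[0.4976 0.4497 0.    ]] bowl rim top [[0.5169 0.4742 0.08  ]
 [0.5181 0.3703 0.08  ]]
block top view [[0.2605 0.4684 0.15  ]] top cam edge [[0.5351 0.5134 0.15  ]]
[-0.5644 -0.4231  0.9295]
[-6.6584 -6.9076 -0.0022] [-6.6584 -6.9076  2.4378]
```

>>> move_arm([
  {"az":-6.3,"z":-0.4,"claw":-1},
  {"x":-0.6,"y":-0.63,"claw":-1},
  {"x":-0.6,"y":-0.63,"claw":-1},
  {"x":-0.6,"y":-0.63,"claw":-1},
  {"x":-0.6,"y":-0.63,"claw":-1},
  {"x":-0.6,"y":-0.63,"claw":-1},
  {"x":-0.6,"y":-0.63,"claw":-1},
  {"x":-0.6,"y":-0.63,"claw":-1},
  {"x":-0.6,"y":-0.63,"claw":-1},
  {"x":-0.6,"y":-0.63,"claw":-1},
  {"x":-0.6,"y":-0.63,"claw":-1},
  {"claw":-1},
])

```text
invalid input
```

```bash
python3 - <<'E'
from h import *
np.set_printoptions(precision=4,suppress=True)
p=W(-.124,0);print(delta([*p,.1]),state()["tcp_pos"],state()["tool_rot"],inc(state()["tcp_pos"]))
a=capture("top")[60:360,60:400];b=capture("side")[0:300,100:440]
cv2.imwrite("pics/g1.png",cv2.cvtColor(np.hstack([a,b]),cv2.COLOR_RGB2BGR))
E
```

```text
[-7.3788 -6.1285  2.4468] [0.2093 0.5616 0.2219] [[-0.937   0.3493 -0.0008]
 [ 0.3493  0.937  -0.0015]
 [ 0.0002 -0.0017 -1.    ]] [-0.4569  0.3454]
```

View pics/g1.png

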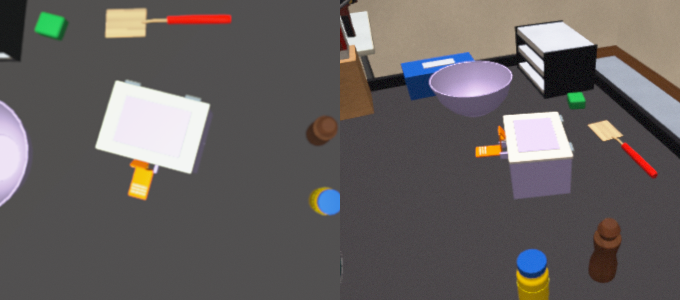

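The move was refused as invalid, so nothing has moved and the view matches the first one. I'll try again with every field given in each row.

>>> move_arm([
  {"x":0,"y":0,"z":-0.4,"ax":0,"ay":0,"az":-6.3,"claw":-1},
  {"x":-0.6,"y":-0.63,"z":0,"ax":0,"ay":0,"az":0,"claw":-1},
  {"x":-0.6,"y":-0.63,"z":0,"ax":0,"ay":0,"az":0,"claw":-1},
  {"x":-0.6,"y":-0.63,"z":0,"ax":0,"ay":0,"az":0,"claw":-1},
  {"x":-0.6,"y":-0.63,"z":0,"ax":0,"ay":0,"az":0,"claw":-1},
  {"x":-0.6,"y":-0.63,"z":0,"ax":0,"ay":0,"az":0,"claw":-1},
  {"x":-0.6,"y":-0.63,"z":0,"ax":0,"ay":0,"az":0,"claw":-1},
  {"x":-0.6,"y":-0.63,"z":0,"ax":0,"ay":0,"az":0,"claw":-1},
  {"x":-0.6,"y":-0.63,"z":0,"ax":0,"ay":0,"az":0,"claw":-1},
  {"x":-0.6,"y":-0.63,"z":0,"ax":0,"ay":0,"az":0,"claw":-1},
  {"x":-0.6,"y":-0.63,"z":0,"ax":0,"ay":0,"az":0,"claw":-1},
  {"x":0,"y":0,"z":0,"ax":0,"ay":0,"az":0,"claw":-1},
])

```text
time_s: 1.7
tcp_pos: [0.4248, 0.1814, 0.2427]
tool_rot: [[-0.969, 0.248, 0.001], [0.248, 0.969, -0.001], [-0.001, -0.0, -1.0]]
force: [-1.1, -0.8, -0.0]
grip_width: 0.0003
```

```bash
python3 - <<'E'
from h import *
np.set_printoptions(precision=4,suppress=True)
p=W(-.124,0);print(delta([*p,.1]),inc(state()["tcp_pos"]))
a=capture("top")[60:360,60:400];b=capture("side")[0:300,100:440]
cv2.imwrite("pics/g2.png",cv2.cvtColor(np.hstack([a,b]),cv2.COLOR_RGB2BGR))
E
```

```text
[-0.6239 -0.5813  2.8539] [-0.1552  0.0293]
```

View pics/g2.png

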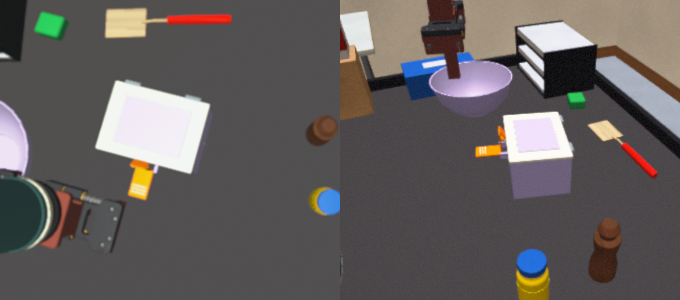

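The view shows the gripper just short of the latch, and its long side runs along tool y. Placing with tool y along the caddy's x would put the body against the open lid. I'll therefore keep tool y along the caddy's y and open the fingers only part way there. Next is the latch.

>>> move_arm([
  {"x":-0.32,"y":-0.29,"z":0.4,"ax":0,"ay":0,"az":0,"claw":-1},
  {"x":-0.3,"y":-0.29,"z":0.6,"ax":0,"ay":0,"az":0,"claw":-1},
  {"x":0,"y":0,"z":0.8,"ax":0,"ay":0,"az":0,"claw":-1},
  {"x":0,"y":0,"z":0.6,"ax":0,"ay":0,"az":0,"claw":-1},
  {"x":0,"y":0,"z":0.45,"ax":0,"ay":0,"az":0,"claw":-1},
  {"x":0,"y":0,"z":0,"ax":0,"ay":0,"az":0,"claw":-1},
  {"x":0,"y":0,"z":0.2,"ax":0,"ay":0,"az":0,"claw":-1},
  {"x":0,"y":0,"z":0.2,"ax":0,"ay":0,"az":0,"claw":-1},
  {"x":0,"y":0,"z":0.16,"ax":0,"ay":0,"az":0,"claw":-1},
  {"x":0,"y":0,"z":0.12,"ax":0,"ay":0,"az":0,"claw":-1},
  {"x":0,"y":0,"z":0,"ax":0,"ay":0,"az":0,"claw":-1},
  {"x":0,"y":0,"z":0,"ax":0,"ay":0,"az":0,"claw":-1},
])

```text
time_s: 3.3
tcp_pos: [0.4472, 0.1478, 0.0665]
tool_rot: [[-0.97, 0.245, 0.001], [0.245, 0.97, 0.0], [-0.001, 0.001, -1.0]]
force: [0.7, 0.3, 5.0]
grip_width: 0.0006
```

>>> move_arm([
  {"x":0,"y":0,"z":0,"ax":0,"ay":0,"az":0,"claw":-1},
  {"x":0,"y":0,"z":-0.3,"ax":0,"ay":0,"az":0,"claw":-1},
  {"x":0.4,"y":0,"z":-0.8,"ax":0,"ay":0,"az":0,"claw":-1},
  {"x":0.6,"y":0,"z":-0.8,"ax":0,"ay":0,"az":0,"claw":1},
  {"x":0.6,"y":-0.5,"z":-0.8,"ax":0,"ay":0,"az":0,"claw":1},
  {"x":0,"y":-1,"z":-0.5,"ax":0,"ay":0,"az":0,"claw":1},
  {"x":0,"y":-1,"z":0,"ax":0,"ay":0,"az":0,"claw":1},
  {"x":0,"y":-1,"z":0,"ax":0,"ay":0,"az":0,"claw":1},
  {"x":0,"y":-1,"z":0,"ax":0,"ay":0,"az":0,"claw":1},
  {"x":0,"y":0,"z":0,"ax":0,"ay":0,"az":0,"claw":1},
])

```text
time_s: 4.55
tcp_pos: [0.3122, -0.0533, 0.2258]
tool_rot: [[-0.968, 0.251, -0.002], [0.251, 0.968, -0.0], [0.002, -0.001, -1.0]]
force: [-0.1, 0.4, 0.4]
grip_width: 0.0672
```

```bash
python3 - <<'E'
from h import *
np.set_printoptions(precision=4,suppress=True)
J=np.array([.4897,-.3494])
print(delta([*J,.22]),state()["tcp_pos"],inc(state()["tcp_pos"]))
a=capture("top")[60:360,100:500];b=capture("side")[0:400,100:440]
o=np.zeros((400,740,3),np.uint8);o[:300,:400]=a;o[:,400:]=b
cv2.imwrite("pics/g3.png",cv2.cvtColor(o,cv2.COLOR_RGB2BGR))
E
```

```text
[-4.9242 -4.8391  0.1105] [ 0.3122 -0.0533  0.2258] [-0.2071 -0.2259]
```

View pics/g3.png

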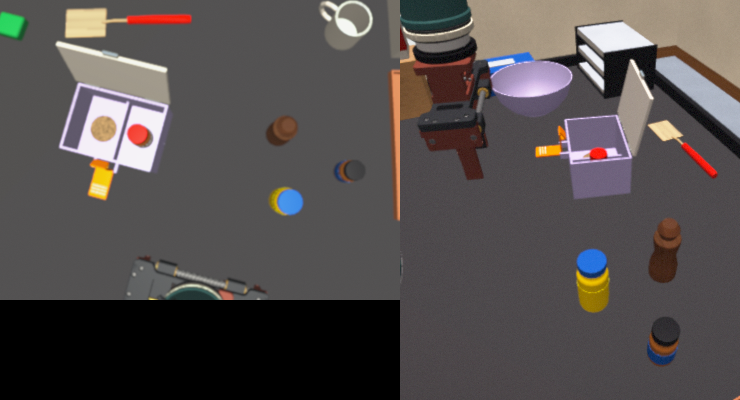

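The lid is open. In the full top picture the cork pad is at about (203,189) in the left (+y) half, and the red-capped jar is in the right half. Now I'll fetch the jar.

>>> move_arm([
  {"x":-0.3,"y":-0.3,"z":0,"ax":0,"ay":0,"az":0,"claw":1},
  {"x":-0.55,"y":-0.55,"z":0,"ax":0,"ay":0,"az":0,"claw":1},
  {"x":-0.6,"y":-0.6,"z":0,"ax":0,"ay":0,"az":0,"claw":1},
  {"x":-0.6,"y":-0.6,"z":0,"ax":0,"ay":0,"az":0,"claw":1},
  {"x":-0.6,"y":-0.6,"z":0,"ax":0,"ay":0,"az":0,"claw":1},
  {"x":-0.6,"y":-0.6,"z":0,"ax":0,"ay":0,"az":0,"claw":1},
  {"x":-0.6,"y":-0.6,"z":0,"ax":0,"ay":0,"az":0,"claw":1},
  {"x":-0.6,"y":-0.6,"z":0,"ax":0,"ay":0,"az":0,"claw":1},
  {"x":-0.45,"y":-0.4,"z":0,"ax":0,"ay":0,"az":0,"claw":1},
  {"x":0,"y":0,"z":0,"ax":0,"ay":0,"az":0,"claw":1},
  {"x":0,"y":0,"z":0,"ax":0,"ay":0,"az":0,"claw":1},
])

```text
time_s: 6.02
tcp_pos: [0.4923, -0.3432, 0.2254]
tool_rot: [[-0.97, 0.242, -0.002], [0.242, 0.97, 0.002], [0.002, 0.002, -1.0]]
force: [0.2, 0.2, 0.4]
grip_width: 0.0876
```

```bash
python3 - <<'E'
from h import *
np.set_printoptions(precision=4,suppress=True)
J=np.array([.4897,-.3494])
print(delta([*J,.044]),state()["tcp_pos"],state()["tool_rot"],state()["grip_width"])
i=capture("top")
c=blob(i,(5,60,60),(25,200,255),(185,172,220,205)); r=cv2.minEnclosingCircle(c); p=onplane("top",[r[0]],.008)[0]; print("cork",r,p,inc(p))
c=blob(i,(0,180,120),(4,255,255),(220,170,260,215)); r=cv2.minEnclosingCircle(c); p=onplane("top",[r[0]],.089)[0]; print("kept",r,p,inc(p))
s=capture("side")
c=blob(s,(0,0,0),(180,110,60),(340,310,390,345)); r=cv2.boundingRect(c); print(r, onplane("side",[(r[0]+r[2]/2,r[1]+13)],.085))
E
```

```text
[ 0.0115 -0.1374  3.6276] [ 0.4923 -0.3432  0.2254] [[-0.9702  0.2421 -0.0019]
 [ 0.2421  0.9702  0.002 ]
 [ 0.0023  0.0015 -1.    ]] 0.08758956115319746
cork ((203.27420043945312, 188.53225708007812), 12.558490753173828) [0.578  0.1578 0.008 ] [-0.0008  0.0438]
kept ((237.52174377441406, 193.82608032226562), 9.514286994934082) [0.5571 0.0699 0.089 ] [ 0.0004 -0.0466]
(351, 317, 29, 28) [[ 0.4883 -0.3527  0.085 ]]
```

>>> move_arm([
  {"x":0.02,"y":-0.16,"z":0.4,"ax":0,"ay":0,"az":0,"claw":1},
  {"x":0,"y":0,"z":0.7,"ax":0,"ay":0,"az":0,"claw":1},
  {"x":0,"y":0,"z":0.7,"ax":0,"ay":0,"az":0,"claw":1},
  {"x":0,"y":0,"z":0.7,"ax":0,"ay":0,"az":0,"claw":1},
  {"x":0,"y":0,"z":0.6,"ax":0,"ay":0,"az":0,"claw":1},
  {"x":0,"y":0,"z":0.4,"ax":0,"ay":0,"az":0,"claw":1},
  {"x":0,"y":0,"z":0.13,"ax":0,"ay":0,"az":0,"claw":1},
  {"x":0,"y":0,"z":0,"ax":0,"ay":0,"az":0,"claw":0.3},
  {"x":0,"y":0,"z":0,"ax":0,"ay":0,"az":0,"claw":-0.2},
  {"x":0,"y":0,"z":0,"ax":0,"ay":0,"az":0,"claw":-1},
  {"x":0,"y":0,"z":0,"ax":0,"ay":0,"az":0,"claw":-1},
  {"x":0,"y":0,"z":0,"ax":0,"ay":0,"az":0,"claw":-1},
])

```text
time_s: 7.62
tcp_pos: [0.4894, -0.3533, 0.0449]
tool_rot: [[-0.97, 0.244, 0.0], [0.244, 0.97, 0.0], [-0.0, 0.0, -1.0]]
force: [0.6, 0.5, 1.5]
grip_width: 0.0431
```

>>> move_arm([
  {"x":0,"y":0,"z":0,"ax":0,"ay":0,"az":0,"claw":-1},
  {"x":0,"y":0,"z":-0.1,"ax":0,"ay":0,"az":0,"claw":-1},
  {"x":0,"y":0,"z":-0.3,"ax":0,"ay":0,"az":0,"claw":-1},
  {"x":0,"y":0,"z":-0.6,"ax":0,"ay":0,"az":0,"claw":-1},
  {"x":0,"y":0,"z":-0.7,"ax":0,"ay":0,"az":0,"claw":-1},
  {"x":0,"y":0,"z":-0.7,"ax":0,"ay":0,"az":0,"claw":-1},
  {"x":0,"y":0,"z":-0.7,"ax":0,"ay":0,"az":0,"claw":-1},
  {"x":0,"y":0,"z":-0.7,"ax":0,"ay":0,"az":0,"claw":-1},
  {"x":0,"y":0,"z":-0.3,"ax":0,"ay":0,"az":0,"claw":-1},
  {"x":0,"y":0,"z":0,"ax":0,"ay":0,"az":0,"claw":-1},
])

```text
time_s: 8.88
tcp_pos: [0.4896, -0.3538, 0.2507]
tool_rot: [[-0.97, 0.244, 0.002], [0.244, 0.97, -0.002], [-0.002, -0.001, -1.0]]
force: [-0.0, -0.5, -3.0]
grip_width: 0.0433
```

```bash
python3 - <<'E'
from h import *
np.set_printoptions(precision=4,suppress=True)
s=state();R=np.array([[-X[0],Y[0],0],[-X[1],Y[1],0],[0,0,-1.]])
print(delta([*W(-.004,.041),.25],R),s["tcp_pos"],s["tool_rot"],s["grip_width"],inc(s["tcp_pos"]))
b=capture("side")[100:400,200:560]
cv2.imwrite("pics/g4.png",cv2.cvtColor(cv2.resize(b,None,fx=2,fy=2),cv2.COLOR_RGB2BGR))
E
```

```text
[ 0.8472 10.2993  0.0146] [ 0.4896 -0.3538  0.2507] [[-0.9697  0.2444  0.0015]
 [ 0.2444  0.9697 -0.0016]
 [-0.0019 -0.0012 -1.    ]] 0.04325081523347911 [ 0.0384 -0.474 ]
```

View pics/g4.png

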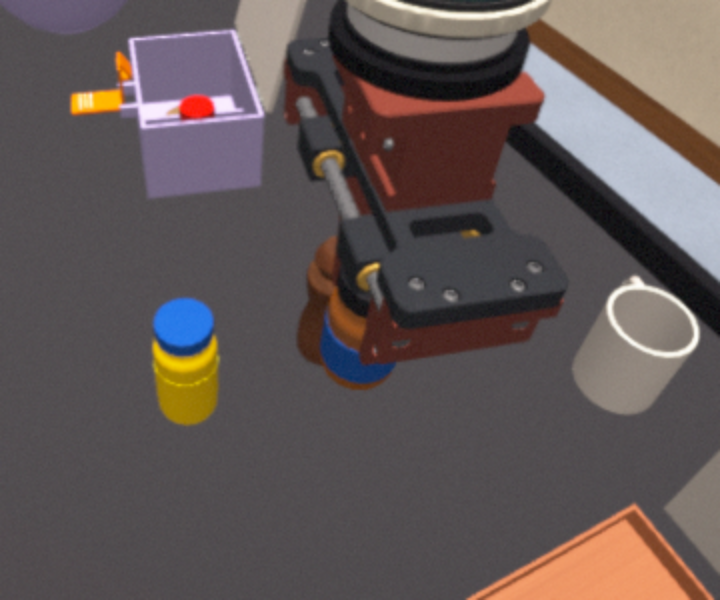

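The jar hangs upright in the fingers and clear of everything, at about (355,340) in the crop. I'll carry it over the cork pad.

>>> move_arm([
  {"x":0.2,"y":0.4,"z":0,"ax":0,"ay":0,"az":0,"claw":-1},
  {"x":0.25,"y":0.8,"z":0,"ax":0,"ay":0,"az":0,"claw":-1},
  {"x":0.2,"y":1,"z":0,"ax":0,"ay":0,"az":0,"claw":-1},
  {"x":0.2,"y":1,"z":0,"ax":0,"ay":0,"az":0,"claw":-1},
  {"x":0,"y":1,"z":0,"ax":0,"ay":0,"az":0,"claw":-1},
  {"x":0,"y":1,"z":0,"ax":0,"ay":0,"az":0,"claw":-1},
  {"x":0,"y":1,"z":0,"ax":0,"ay":0,"az":0,"claw":-1},
  {"x":0,"y":1,"z":0,"ax":0,"ay":0,"az":0,"claw":-1},
  {"x":0,"y":1,"z":0,"ax":0,"ay":0,"az":0,"claw":-1},
  {"x":0,"y":0.8,"z":0,"ax":0,"ay":0,"az":0,"claw":-1},
  {"x":0,"y":0.4,"z":0,"ax":0,"ay":0,"az":0,"claw":-1},
  {"x":0,"y":0,"z":0,"ax":0,"ay":0,"az":0,"claw":-1},
])

```text
time_s: 10.42
tcp_pos: [0.5618, 0.1138, 0.2486]
tool_rot: [[-0.97, 0.242, -0.002], [0.242, 0.97, -0.0], [0.002, -0.001, -1.0]]
force: [-0.5, -0.4, -2.4]
grip_width: 0.0433
```

```bash
python3 - <<'E'
from h import *
np.set_printoptions(precision=4,suppress=True)
s=state();R=np.array([[-X[0],Y[0],0],[-X[1],Y[1],0],[0,0,-1.]])
print(delta([*W(-.004,.041),.055],R),s["tcp_pos"],s["tool_rot"],s["force"],inc(s["tcp_pos"]))
E
```

```text
[-0.0355  0.8785  3.8717] [0.5618 0.1138 0.2486] [[-0.9702  0.2422 -0.0023]
 [ 0.2422  0.9702 -0.0004]
 [ 0.0021 -0.001  -1.    ]] [-0.4661 -0.4139 -2.4147] [-0.0058 -0.0029]
```

>>> move_arm([
  {"x":-0.03,"y":0.5,"z":0,"ax":0,"ay":0,"az":0,"claw":-1},
  {"x":0,"y":0.39,"z":0.2,"ax":0,"ay":0,"az":0,"claw":-1},
  {"x":0,"y":0,"z":0.5,"ax":0,"ay":0,"az":0,"claw":-1},
  {"x":0,"y":0,"z":0.5,"ax":0,"ay":0,"az":0,"claw":-1},
  {"x":0,"y":0,"z":0.5,"ax":0,"ay":0,"az":0,"claw":-1},
  {"x":0,"y":0,"z":0.5,"ax":0,"ay":0,"az":0,"claw":-1},
  {"x":0,"y":0,"z":0.5,"ax":0,"ay":0,"az":0,"claw":-1},
  {"x":0,"y":0,"z":0.45,"ax":0,"ay":0,"az":0,"claw":-1},
  {"x":0,"y":0,"z":0.35,"ax":0,"ay":0,"az":0,"claw":-1},
  {"x":0,"y":0,"z":0.25,"ax":0,"ay":0,"az":0,"claw":-1},
  {"x":0,"y":0,"z":0.1,"ax":0,"ay":0,"az":0,"claw":-1},
  {"x":0,"y":0,"z":0,"ax":0,"ay":0,"az":0,"claw":-1},
])

```text
time_s: 11.92
tcp_pos: [0.5754, 0.1555, 0.0572]
tool_rot: [[-0.97, 0.244, -0.0], [0.244, 0.97, -0.0], [-0.0, -0.0, -1.0]]
force: [-0.5, 0.3, -2.2]
grip_width: 0.0434
```

```bash
python3 - <<'E'
from h import *
np.set_printoptions(precision=4,suppress=True)
s=state();print(s["tcp_pos"],s["force"],inc(s["tcp_pos"]))
E
```

```text
[0.5754 0.1555 0.0572] [-0.5297  0.2563 -2.1769] [-0.0028  0.0408]
```

Contact is expected at a TCP height of about 0.053, so I'll go down in small steps.

>>> move_arm([
  {"x":0,"y":0,"z":0.03,"ax":0,"ay":0,"az":0,"claw":-1},
  {"x":0,"y":0,"z":0.03,"ax":0,"ay":0,"az":0,"claw":-1},
  {"x":0,"y":0,"z":0.02,"ax":0,"ay":0,"az":0,"claw":-1},
  {"x":0,"y":0,"z":0.02,"ax":0,"ay":0,"az":0,"claw":-1},
  {"x":0,"y":0,"z":0,"ax":0,"ay":0,"az":0,"claw":-1},
])

```text
time_s: 12.55
tcp_pos: [0.5756, 0.1555, 0.0529]
tool_rot: [[-0.97, 0.244, 0.001], [0.244, 0.97, -0.0], [-0.001, 0.0, -1.0]]
force: [-1.6, -0.6, 5.0]
grip_width: 0.0433
```

>>> move_arm([
  {"x":0,"y":0,"z":0,"ax":0,"ay":0,"az":0,"claw":0.05},
  {"x":0,"y":0,"z":0,"ax":0,"ay":0,"az":0,"claw":0.15},
  {"x":0,"y":0,"z":0,"ax":0,"ay":0,"az":0,"claw":0.22},
  {"x":0,"y":0,"z":0,"ax":0,"ay":0,"az":0,"claw":0.22},
  {"x":0,"y":0,"z":0,"ax":0,"ay":0,"az":0,"claw":0.22},
  {"x":0,"y":0,"z":0,"ax":0,"ay":0,"az":0,"claw":0.22},
])

```text
time_s: 13.3
tcp_pos: [0.5753, 0.1555, 0.0521]
tool_rot: [[-0.97, 0.244, -0.0], [0.244, 0.97, -0.0], [0.0, -0.0, -1.0]]
force: [-1.0, 0.7, -0.6]
grip_width: 0.0532
```

Released, with the opening at 53 mm. I'll lift out and check.

>>> move_arm([
  {"x":0,"y":0,"z":-0.1,"ax":0,"ay":0,"az":0,"claw":0.22},
  {"x":0,"y":0,"z":-0.3,"ax":0,"ay":0,"az":0,"claw":0.22},
  {"x":0,"y":0,"z":-0.5,"ax":0,"ay":0,"az":0,"claw":0.22},
  {"x":0,"y":0,"z":-0.7,"ax":0,"ay":0,"az":0,"claw":0.22},
  {"x":0,"y":0,"z":-0.9,"ax":0,"ay":0,"az":0,"claw":0.22},
  {"x":0,"y":-0.5,"z":-0.9,"ax":0,"ay":0,"az":0,"claw":-1},
  {"x":0,"y":-1,"z":-0.6,"ax":0,"ay":0,"az":0,"claw":-1},
  {"x":0,"y":-1,"z":0,"ax":0,"ay":0,"az":0,"claw":-1},
  {"x":0,"y":-1,"z":0,"ax":0,"ay":0,"az":0,"claw":-1},
  {"x":0,"y":-1,"z":0,"ax":0,"ay":0,"az":0,"claw":-1},
  {"x":0,"y":-0.5,"z":0,"ax":0,"ay":0,"az":0,"claw":-1},
  {"x":0,"y":0,"z":0,"ax":0,"ay":0,"az":0,"claw":-1},
])

```text
time_s: 14.8
tcp_pos: [0.5139, -0.0884, 0.2533]
tool_rot: [[-0.969, 0.247, 0.001], [0.247, 0.969, -0.001], [-0.001, -0.0, -1.0]]
force: [0.2, 0.8, 0.1]
grip_width: 0.0006
```

```bash
python3 - <<'E'
from h import *
np.set_printoptions(precision=4,suppress=True)
s=state();print(s["tcp_pos"],inc(s["tcp_pos"]))
a=capture("top")[100:300,130:330];b=capture("side")[50:250,200:400]
cv2.imwrite("pics/g5.png",cv2.cvtColor(cv2.resize(np.hstack([a,b]),None,fx=2,fy=2),cv2.COLOR_RGB2BGR))
E
```

```text
[ 0.5139 -0.0884  0.2533] [-0.0029 -0.2107]
```

View pics/g5.png

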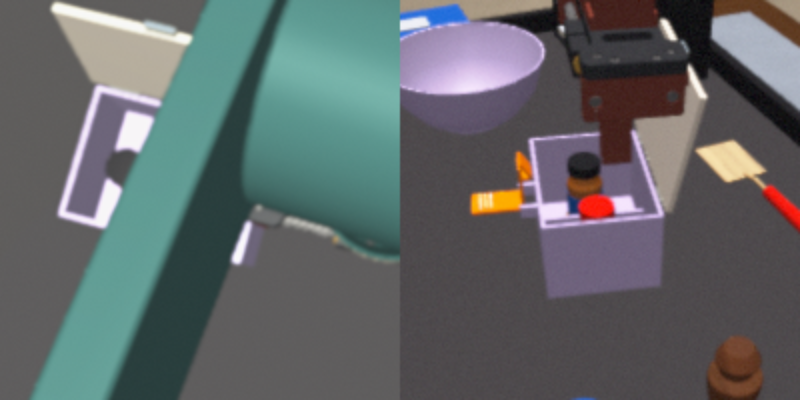

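The amber jar stands upright inside, with its black cap at about (583,165) in the picture. The kept jar also stands, and the lid is open. Now I'll go round behind the lid.

>>> move_arm([
  {"x":-0.4,"y":0,"z":-0.2,"ax":0,"ay":0,"az":0,"claw":-1},
  {"x":-0.8,"y":0,"z":0,"ax":0,"ay":0,"az":0,"claw":-1},
  {"x":-0.9,"y":0,"z":0,"ax":0,"ay":0,"az":0,"claw":-1},
  {"x":-0.9,"y":0,"z":0,"ax":0,"ay":0,"az":0,"claw":-1},
  {"x":-0.5,"y":0.5,"z":0,"ax":0,"ay":0,"az":0,"claw":-1},
  {"x":0,"y":0.9,"z":0,"ax":0,"ay":0,"az":0,"claw":-1},
  {"x":0,"y":0.9,"z":0,"ax":0,"ay":0,"az":0,"claw":-1},
  {"x":0,"y":0.9,"z":0,"ax":0,"ay":0,"az":0,"claw":-1},
  {"x":0,"y":0.7,"z":0.3,"ax":0,"ay":0,"az":0,"claw":-1},
  {"x":0,"y":0.3,"z":0.5,"ax":0,"ay":0,"az":0,"claw":-1},
  {"x":0,"y":0,"z":0.4,"ax":0,"ay":0,"az":0,"claw":-1},
  {"x":0,"y":0,"z":0,"ax":0,"ay":0,"az":0,"claw":-1},
])

```text
time_s: 16.4
tcp_pos: [0.7336, 0.0761, 0.2001]
tool_rot: [[-0.97, 0.242, -0.004], [0.242, 0.97, 0.0], [0.004, -0.001, -1.0]]
force: [-0.5, 0.1, -0.6]
grip_width: 0.0003
```

```bash
python3 - <<'E'
from h import *
np.set_printoptions(precision=4,suppress=True)
s=state();print(s["tcp_pos"],inc(s["tcp_pos"]),s["force"])
i=capture("top")
c=blob(i,(0,0,0),(180,110,75),(185,175,222,210)); r=cv2.minEnclosingCircle(c); p=onplane("top",[r[0]],.093)[0]; print("jar cap",r,inc(p))
E
```

```text
[0.7336 0.0761 0.2001] [0.1701 0.0025] [-0.4914  0.1392 -0.6374]
jar cap ((200.5, 187.5), 3.8079864978790283) [-0.006   0.0251]
```

>>> move_arm([
  {"x":0.5,"y":-0.05,"z":0,"ax":0,"ay":0,"az":0,"claw":-1},
  {"x":0.5,"y":0,"z":-0.04,"ax":0,"ay":0,"az":0,"claw":-1},
  {"x":0.37,"y":0,"z":-0.04,"ax":0,"ay":0,"az":0,"claw":-1},
  {"x":0.37,"y":0,"z":-0.04,"ax":0,"ay":0,"az":0,"claw":-1},
  {"x":0.28,"y":0,"z":0.02,"ax":0,"ay":0,"az":0,"claw":-1},
  {"x":0.27,"y":0,"z":0.02,"ax":0,"ay":0,"az":0,"claw":-1},
  {"x":0.26,"y":0,"z":0.07,"ax":0,"ay":0,"az":0,"claw":-1},
  {"x":0.25,"y":0,"z":0.11,"ax":0,"ay":0,"az":0,"claw":-1},
  {"x":0.23,"y":0,"z":0.15,"ax":0,"ay":0,"az":0,"claw":-1},
  {"x":0.22,"y":0,"z":0.16,"ax":0,"ay":0,"az":0,"claw":-1},
  {"x":0.18,"y":0,"z":0.2,"ax":0,"ay":0,"az":0,"claw":-1},
  {"x":0.17,"y":0,"z":0.21,"ax":0,"ay":0,"az":0,"claw":-1},
])

```text
time_s: 17.95
tcp_pos: [0.5596, 0.1155, 0.1603]
tool_rot: [[-0.97, 0.244, 0.0], [0.244, 0.97, -0.0], [-0.0, -0.0, -1.0]]
force: [3.5, -0.4, 1.6]
grip_width: 0.0001
```

```bash
python3 - <<'E'
from h import *
np.set_printoptions(precision=4,suppress=True)
s=state();print(s["tcp_pos"],inc(s["tcp_pos"]),s["force"])
a=capture("top")[100:300,130:330];b=capture("side")[50:250,200:400]
cv2.imwrite("pics/g6.png",cv2.cvtColor(cv2.resize(np.hstack([a,b]),None,fx=2,fy=2),cv2.COLOR_RGB2BGR))
E
```

```text
[0.5596 0.1155 0.1603] [-0.0083 -0.0017] [ 3.4614 -0.4247  1.575 ]
```

View pics/g6.png

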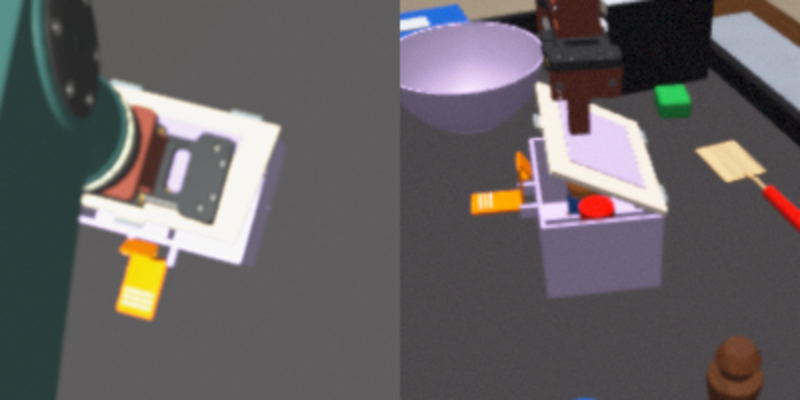

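The lid is at about 30° under the fingers. I'll carry on down and press.

>>> move_arm([
  {"x":0.1,"y":0,"z":0.17,"ax":0,"ay":0,"az":0,"claw":-1},
  {"x":0.1,"y":0,"z":0.17,"ax":0,"ay":0,"az":0,"claw":-1},
  {"x":0.05,"y":0,"z":0.14,"ax":0,"ay":0,"az":0,"claw":-1},
  {"x":0.04,"y":0,"z":0.14,"ax":0,"ay":0,"az":0,"claw":-1},
  {"x":0.03,"y":0,"z":0.15,"ax":0,"ay":0,"az":0,"claw":-1},
  {"x":0.02,"y":0,"z":0.14,"ax":0,"ay":0,"az":0,"claw":-1},
  {"x":0.01,"y":0,"z":0.1,"ax":0,"ay":0,"az":0,"claw":-1},
  {"x":0,"y":0,"z":0.06,"ax":0,"ay":0,"az":0,"claw":-1},
  {"x":0,"y":0,"z":0,"ax":0,"ay":0,"az":0,"claw":-1},
  {"x":0,"y":0,"z":0,"ax":0,"ay":0,"az":0,"claw":-1},
])

```text
time_s: 19.3
tcp_pos: [0.5428, 0.1199, 0.108]
tool_rot: [[-0.97, 0.244, -0.0], [0.244, 0.97, 0.0], [0.0, 0.0, -1.0]]
force: [-0.6, -0.6, 8.0]
grip_width: 0.0006
```

>>> move_arm([
  {"x":0,"y":0,"z":0.03,"ax":0,"ay":0,"az":0,"claw":-1},
  {"x":0,"y":0,"z":0,"ax":0,"ay":0,"az":0,"claw":-1},
  {"x":0,"y":0,"z":0,"ax":0,"ay":0,"az":0,"claw":-1},
])

```text
time_s: 19.68
tcp_pos: [0.5429, 0.12, 0.1075]
tool_rot: [[-0.97, 0.244, 0.0], [0.244, 0.97, 0.0], [-0.0, 0.0, -1.0]]
force: [-3.2, -0.4, 17.2]
grip_width: 0.0005
```

>>> move_arm([
  {"x":0,"y":0,"z":-0.2,"ax":0,"ay":0,"az":0,"claw":-1},
  {"x":0,"y":0,"z":-0.5,"ax":0,"ay":0,"az":0,"claw":-1},
  {"x":0,"y":0,"z":-0.9,"ax":0,"ay":0,"az":0,"claw":-1},
  {"x":0,"y":0,"z":-1,"ax":0,"ay":0,"az":0,"claw":-1},
  {"x":0,"y":-0.6,"z":-0.8,"ax":0,"ay":0,"az":0,"claw":-1},
  {"x":0,"y":-1,"z":0,"ax":0,"ay":0,"az":0,"claw":-1},
  {"x":0,"y":-1,"z":0,"ax":0,"ay":0,"az":0,"claw":-1},
  {"x":0,"y":-1,"z":0,"ax":0,"ay":0,"az":0,"claw":-1},
  {"x":0,"y":-0.6,"z":0,"ax":0,"ay":0,"az":0,"claw":-1},
  {"x":0,"y":0,"z":0,"ax":0,"ay":0,"az":0,"claw":-1},
  {"x":0,"y":0,"z":0,"ax":0,"ay":0,"az":0,"claw":-1},
])

```text
time_s: 21.05
tcp_pos: [0.4914, -0.083, 0.2757]
tool_rot: [[-0.97, 0.245, -0.001], [0.245, 0.97, 0.001], [0.001, 0.001, -1.0]]
force: [0.2, -0.9, 0.8]
grip_width: 0.0003
```

```bash
python3 - <<'E'
from h import *
np.set_printoptions(precision=4,suppress=True)
s=state();print(s["tcp_pos"],inc(s["tcp_pos"]),s["force"])
b=capture("side")[50:350,200:560]
cv2.imwrite("pics/g7.png",cv2.cvtColor(cv2.resize(b,None,fx=2,fy=2),cv2.COLOR_RGB2BGR))
E
```

```text
[ 0.4914 -0.083   0.2757] [-0.026  -0.2109] [ 0.2369 -0.898   0.761 ]
```

View pics/g7.png

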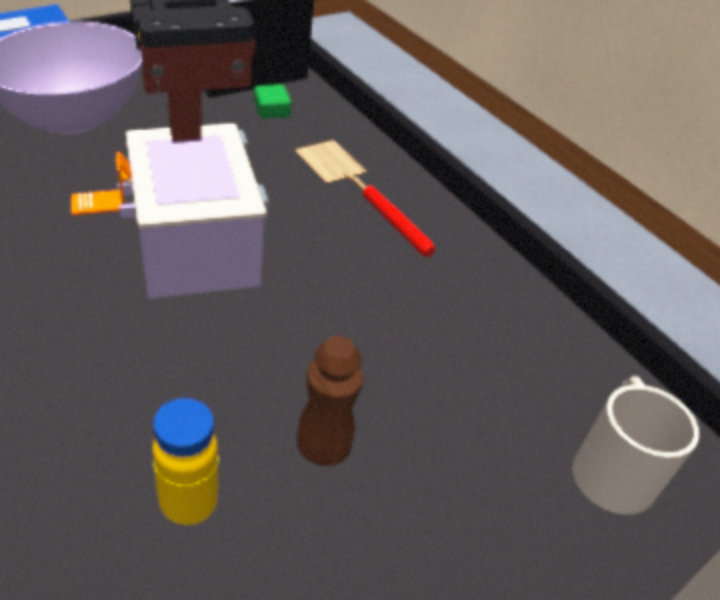

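The lid lies flat and shut, and the latch and the loose objects look unchanged. I'll compare the caddy with the first picture and then hand in.

```bash
python3 - <<'E'
from h import *
s=cv2.cvtColor(cv2.imread("pics/side0.png"),cv2.COLOR_BGR2RGB); n=capture("side")
for nm,(x0,y0,x1,y1) in dict(latch=(230,120,266,162),front=(262,150,335,200),mill=(340,210,390,285),shaker=(270,245,315,315)).items():
    print(nm,np.abs(s[y0:y1,x0:x1].astype(int)-n[y0:y1,x0:x1]).mean().round(2))
print(close_job())
E
```

```text
latch 2.03
front 1.8
mill 2.5
shaker 2.27
the job is handed in; nothing more can be done
None
```

The job is handed in. The latch was pressed and the lid sprang open. The amber jar was set down on the cork pad and let go, then the lid was swung over and pressed shut. It all took about 21 s of the 70 s allowed; the hand-in reports no verdict.

**Last checks**
- **Lid and latch:** the final picture shows the lid flat and shut, and it stayed shut after the arm left. The latch and the caddy front differ from the first side picture by only about 2 grey levels.
- **Shaker and mill:** both match the first picture to within about 2.5 grey levels, so they have not moved.
- **Jars:** both stood upright in the picture taken after the jar was released. At release the gripper was within about 4 mm of the pad's centre.
- **Robot:** it is clear of everything.

**What failed or differed**
- My first move call was refused because I left some fields out of its rows; nothing moved.
- One numeric check of the jar's cap position failed. It found only a small part of the cap and put it about 19 mm off, so I ignored it and relied on the gripper position and the picture.
- I opened the fingers along the caddy's y, only part way, instead of along x as suggested. Along x, the gripper's body would have hit the open lid.
- The jars could not be seen again once the lid was shut.

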